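# Open the warmed jam jar at the sink

### The job

The tight jam jar has been warming under the tap: swing the spout aside until its outlet is over the sink bowl, then grip the jar's gold lid and unscrew it anticlockwise (seen from above) only until its lugs let go, about a sixth of a turn and not as far as a quarter. Lift the lid straight up and finish while still holding it in the gripper, level and just above the open jar, one or two fingers' breadth clear of the rim. The rubber-lined holder braces the jar, so do not drag it round or pull it up, and leave the mug, the honey jar and the soap bottle where they are.

Things in the scene. Friction and masses are not known exactly. Their poses are not given: they have to be found in the camera images.
- tap_pivot (a point): Point on the vertical swivel axis of the chrome tap, at the height of the spout tube's centre line (215 mm above the counter). The tap's body is 44 mm across, fixed to the counter on its far side; its small lever points away from the jar and is not used. Seen from above, the spout swings clockwise from the jar to the bowl.
- spout_outlet (a point): Centre of the lower end of the spout's nozzle (27 mm across), 150 mm above the counter, 200 mm out from the swivel axis. The spout is a steel tube 22 mm thick, level from 30 to 170 mm out, its centre line 215 mm up; beyond, it bends down. It starts over the jar, swings about the swivel axis with 0.3 N m friction, stays where left, and may be pushed from the side at its level part.
- sink_bowl (a point): Centre of the opening of the sink bowl, at counter height; fixed, axes parallel to the world. The opening is 300 mm along x and 320 mm along y, the bowl 170 mm deep. The outlet is over the bowl when it is within this opening.
- jar_holder: White one-handed jar holder stuck to the counter by suction feet, 130 mm across, with a black rubber cup 76 mm across that reaches 47 mm above the counter. Origin: centre of its underside, z up. The jar stands upright in its middle. The rubber holds the jar up to about 2.2 N m against turning and 18 N against lifting; beyond that the jar slips.
- jar_mouth (a point): Centre of the jam jar's glass rim, on the jar's axis, 106 mm above the counter; z up. Straight glass jar with dark red jam and a paper label, 53 mm across, neck 39 mm. On the rim lies a springy rubber ring, 4.5 mm high when the lid is off; it pushes the tight lid up with about 35 N, less as the lid rises (up to 2.5 mm).
- lid_center (a point): Centre, half-way up, of the jar's gold lid: 56 mm across, 18 mm high, 30 g. Closed, its top is 110 mm above the counter. The jar below is narrower down to the rubber cup, so fingertips may reach below the lid. It is locked until turned 0.75 to 0.9 rad anticlockwise, then lifts off freely up to 1.6 rad. It turns stiffly (0.3 to 0.8 N m): 60 N of grip will do. It need not rise as it turns.
- mug: Bystander: blue ceramic mug, 80 mm across, 90 mm high, handle at its +y. Origin at the centre of its underside.
- honey_jar: Bystander: closed amber honey jar with a white cap, 64 mm across, 100 mm high. Origin at the centre of its underside.
- soap: Bystander: purple dish-soap bottle with a white cap, 62 mm across, 190 mm high. Origin at the centre of its underside.

How it is judged:
By the outcome, as a careful person would: the job done as asked, in the order asked, and still so for the second after the job is handed in, while the arm keeps its last pose, push and grip.
It also fails if it takes over 53 s, if anything falls off the work surface, if the arm or the gripper's body presses on something with over 40 N, if the wrist force passes 120 N, or if a joint passes its speed limit or range.

### The arm

A 7-joint arm with a two-finger parallel gripper is mounted at the origin on the work surface. World frame = base frame: x ahead of the robot, y to its left, z up, the work surface at z = 0. Lengths are in m, angles in rad, forces in N, time in s.
With the tool pointing down it reaches from about 0.425 to 0.925 m from the base axis. Payload 6.8 kg.
Tool frame: the origin (TCP) lies at the very end of the fingers, on their centre line; the grasp point (between the pads) lies 19 mm behind it; z points along the fingers, y is the line along which they close (so a half turn about z gives the same grasp; the last joint's range is limited). The gripper opens to 85 mm and grips with 20 to 120 N. Pads are 22 mm wide; open, the fingers measure 114 mm over their backs; the gripper's body (76 mm by 85 mm) begins 54 mm behind the grasp point. The pads swing forward as they close: fully open they stand 13 mm farther back than shut.
Start: joints at [-1.401, 0.477, 0.022, 1.555, -0.011, 1.109, -0.083], TCP at [0.185, 0.649, 0.231] pointing down, gripper open.
Joint ranges: [-2.96, 2.96], [-0.34, 2.1], [-1.41, 1.46], [0.24, 2.44], [-1.37, 4.51], [0.17, 1.92], [-2.96, 2.96]. Speed limits (rad/s): [2.39, 2.39, 3.14, 3.14, 3.14, 3.14, 3.14].

### API

Orientations are given as a unit quaternion [w, x, y, z].
In Python, from station import get_obs, read_camera, hand_in gives the robot as it stands.
- The arm moves only by the tool arm_command, never from a script. Its argument "commands" is one flat list of numbers, 7 for each row, row after row: the shift along the tool's x, y, z in m, then the turn, a rotation vector about the tool's x, y, z in degrees, then the opening, from 0 (shut) to 1 (fully open). In form: [tx, ty, tz, rx, ry, rz, fingers, tx, ty, tz, rx, ry, rz, fingers, ...]. A call has 1 to 8 rows; each row is the pose to reach, as a shift and turn from the pose commanded when the call began, along the tool's axes at that moment; what a row does not reach only later rows make up. A row lasts 1/10 s, in which the tool goes at most 50 mm and 8.59 degrees, less where a joint would pass 70% of its speed; a pose out of reach is approached as far as the arm can. A call with a gripper value outside its range is refused whole. The fingers move at their own pace and stop on an object; "force" is the grip in N (left out, the last holds). Time passes only in rows, so rows that repeat a pose let the fingers close. It gives the time, the measured TCP pose, the force, the opening and the grip force at its end, in the units of the state.
- get_obs(): the state, without advancing time (a new reading comes with each control period).
- read_camera(name): name is "side" or "top" or "wrist"; returns a dict with "img" (384x512x3 uint8, red, green, blue), "camera_matrix" (3x3 intrinsics, pixels), "pose" (4x4, takes a point from camera to world coordinates). Camera axes: x right, y down, z forward; pixel columns grow to the right and rows downward; lengths in m; the calibration is good to about 2 mm. A picture is of the moment at which its call begins. There is no depth.
- hand_in(): hands the job in; it is judged then, once.
The state is a dict: "t": time; "q": joint angles; "joint_vel": joint speeds; "joint_torque": joint torques, N m; "eef_pos": TCP position; "tool_rot": TCP orientation; "contact_force": force on the tool from outside, world axes, zero at the start; "torque": the same for the moment, N m; "gripper_width": opening from 0.0 (shut) to 1.0 (fully open); "grasp_force": force on a finger pad.
Only numpy, scipy, OpenCV 4.12 (cv2) and the standard library are available. Lean on these libraries where they do the work, as an engineer would, in place of code of your own. Each camera call takes 0.05 s, during which the arm holds its last target. There are 200 camera calls.

## Working session

There is one attempt and no reset: what is moved stays moved. The work goes in short steps, Python scripts to look and compute and a tool call to move; the robot and the scene stay as the last step left them, time stands still between calls to the robot, and variables do not carry over. Pictures are saved under pics/ and viewed, at most 10 in all, crops included, and the job is handed in when it is done.

Besides the shell and the picture viewer there is one more tool, called after "Call:" by a JSON object that holds its "name" and its "arguments". arm_command: Moves the arm, as the interface text tells. Its arguments: {"type":"object","properties":{"commands":{"type":"array","items":{"type":"number"}},"force":{"type":"number"}},"required":["commands"]}

```bash
mkdir -p pics; ls; python3 - <<'E'
from station import *
import cv2,numpy as np
o=get_obs(); print({k:np.round(v,3).tolist() for k,v in o.items()})
a=[]
for n in ("top","side"):
    c=read_camera(n); a.append(c["img"]); print(n,c["camera_matrix"].round(1).tolist(),c["pose"].round(3).tolist())
    np.savez(f"pics/{n}.npz",**c)
    cv2.imwrite(f"pics/{n}0.png",c["img"][...,::-1])
E
```

```text
pics
{'t': 0.0, 'q': [-1.401, 0.478, 0.022, 1.556, -0.012, 1.109, -0.083], 'joint_vel': [-0.0, 0.001, -0.001, -0.001, -0.0, -0.0, 0.0], 'joint_torque': [0.0, -59.646, 1.607, -28.12, 0.012, 0.009, 0.0], 'eef_pos': [0.185, 0.649, 0.23], 'tool_rot': [-0.0, 0.138, 0.99, -0.001], 'contact_force': [0.467, 0.219, 0.019], 'torque': [0.042, -0.015, 0.014], 'grasp_force': 0.0, 'gripper_width': 1.0}
top [[405.6, 0.0, 253.3], [0.0, 405.6, 194.1], [0.0, 0.0, 1.0]] [[-0.009, -0.992, 0.129, 0.43], [-1.0, 0.012, 0.02, -0.056], [-0.021, -0.128, -0.991, 1.199], [0.0, 0.0, 0.0, 1.0]]
side [[414.9, 0.0, 256.9], [0.0, 414.9, 193.3], [0.0, 0.0, 1.0]] [[0.751, -0.504, 0.427, 0.127], [-0.66, -0.587, 0.469, -0.562], [0.015, -0.634, -0.773, 0.975], [0.0, 0.0, 0.0, 1.0]]
```

View pics/top0.png

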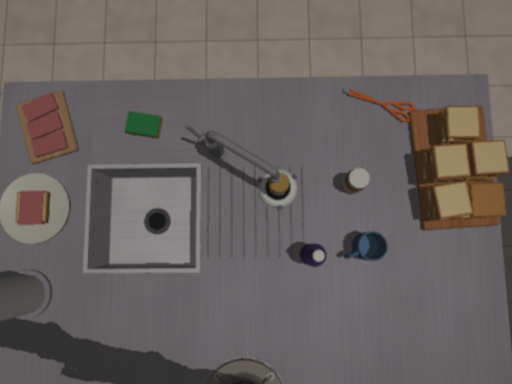

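View pics/side0.png

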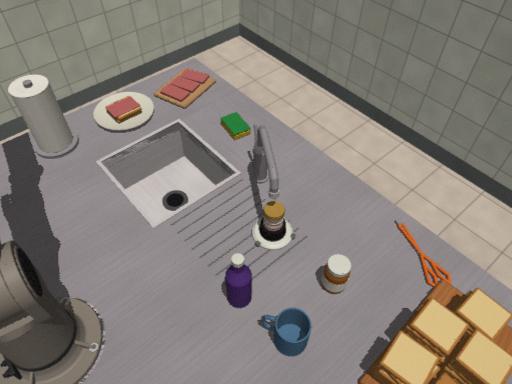

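The top view shows the tap with its pivot near (212,138), the spout over the jar lid (279,184), the bowl at columns 88–200 and rows 166–271, soap (315,255), mug (370,246) and honey (357,180). The side view shows the lid at about (273,212), the spout end at (274,190) and the soap cap at (238,260).

```bash
cat > h.py <<'E'
import numpy as np,cv2
def load(n): return dict(np.load(f"pics/{n}.npz"))
def ray(c,p):
    d=c["pose"][:3,:3]@np.linalg.solve(c["camera_matrix"],[p[0],p[1],1.]); return c["pose"][:3,3],d
def onz(c,p,z):
    o,d=ray(c,p); return o+d*(z-o[2])/d[2]
def two(c1,p1,c2,p2):
    o1,d1=ray(c1,p1);o2,d2=ray(c2,p2)
    s=np.linalg.lstsq(np.c_[d1,-d2],o2-o1,rcond=None)[0]
    a,b=o1+s[0]*d1,o2+s[1]*d2
    return (a+b)/2,np.linalg.norm(a-b)
def proj(c,P):
    R=c["pose"]; q=R[:3,:3].T@(np.asarray(P)-R[:3,3]); q=c["camera_matrix"]@q; return q[:2]/q[2]
E
python3 - <<'E'
from h import *
t,s=load("top"),load("side")
print("tcp proj",proj(t,[.185,.649,.23]),proj(s,[.185,.649,.23]),"base",proj(t,[0,0,0]))
a=cv2.resize(t["img"][110:280,190:400],None,fx=3.5,fy=3.5,interpolation=3)
b=cv2.resize(s["img"][110:310,180:360],None,fx=2.9,fy=2.9,interpolation=3)
h=580; b=b[:h]
cv2.imwrite("pics/tz.png",a[...,::-1]);cv2.imwrite("pics/sz.png",b[...,::-1])
for c,p,n in((t,(88,166),"bowl"),(t,(200,166),"b"),(t,(86,271),"b"),(t,(200,271),"b"),(t,(278,188),"holder")): print(n,onz(c,p,0).round(3))
E
```

```text
tcp proj [-40.24060416 355.47691434] [-15.25457086  97.99532023] base [243.60293893 401.64034643]
bowl [0.677 0.468 0.   ]
b [0.672 0.127 0.   ]
b [0.363 0.461 0.   ]
b [0.361 0.125 0.   ]
holder [ 0.602 -0.106  0.   ]
```

View pics/tz.png

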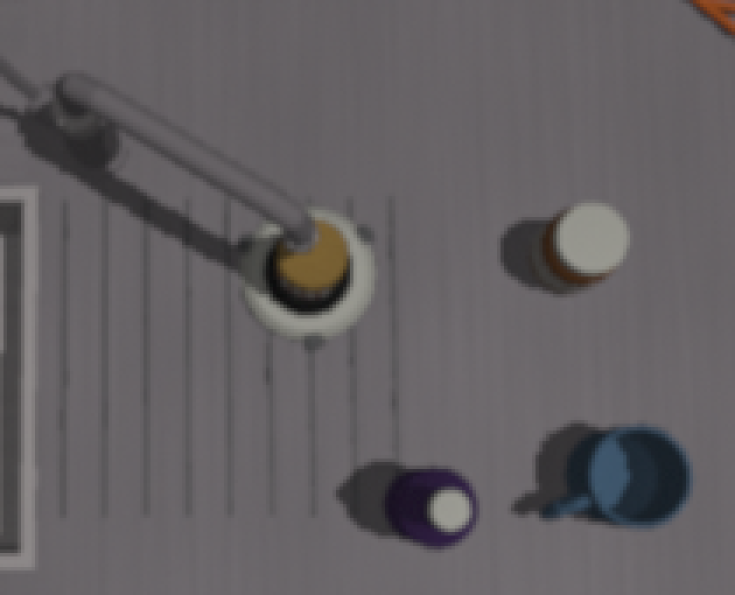

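View pics/sz.png

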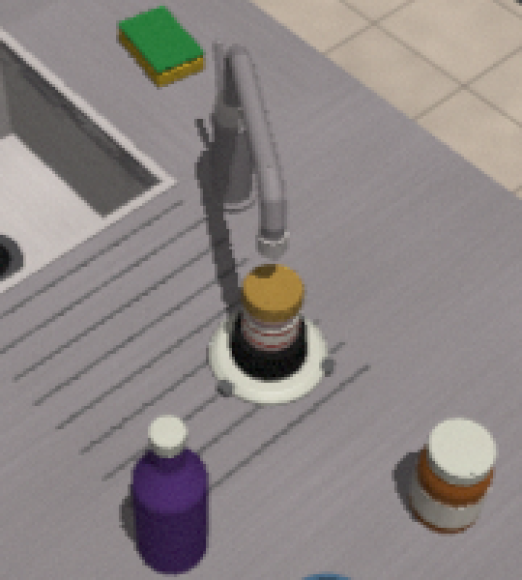

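Crops (full-frame pixels): lid top centre is (279,183) in the top view and (274.5,209) in the side view. The pivot's upper end is (211,135) top and (262,130) side. The nozzle's lower end is (274,195) in the side view, and the soap cap is (318,255) top and (238,260) side.

```bash
python3 - <<'E'
from h import *
t,s=load("top"),load("side")
for n,p,q in(("lidtop",(279.4,183.4),(274.5,209)),("pivot",(211.4,135.1),(262,130)),("soapcap",(190+450/3.5,110+509/3.5),(180+168/2.9,110+432/2.9)),("honeycap",(190+593/3.5,110+238/3.5),(180+462/2.9,110+450/2.9))):
    P,e=two(t,p,s,q); print(n,P.round(3),e.round(4))
print("pivot@.215",onz(t,(211.4,135.1),.222),onz(s,(262,130),.222))
print("lid@.11",onz(t,(279.4,183.4),.11),onz(s,(274.5,209),.11))
print("spout pts",onz(t,(190+190/3.5,110+155/3.5),.22),onz(t,(190+300/3.5,110+222/3.5),.22), "noz",onz(s,(274.1,195.5),.15))
E
```

```text
lidtop [ 0.601 -0.107  0.111] 0.0052
pivot [0.712 0.068 0.201] 0.0027
soapcap [ 0.408 -0.196  0.187] 0.0022
honeycap [ 0.614 -0.326  0.096] 0.0015
pivot@.215 [0.70504387 0.06569143 0.222     ] [0.69758002 0.05001934 0.222     ]
lid@.11 [ 0.59914433 -0.10580057  0.11      ] [ 0.60403979 -0.10796744  0.11      ]
spout pts [ 0.65573725 -0.01556084  0.22      ] [ 0.60680672 -0.09221585  0.22      ] noz [ 0.61068905 -0.09649949  0.15      ]
```

Call:
{"name": "arm_command", "arguments": {"commands": [0,0,-0.05,0,0,0,0,0,0,-0.1,0,0,8,0,-0.04,-0.03,-0.1,0,0,16,0,-0.08,-0.06,-0.1,0,0,24,0,-0.12,-0.09,-0.1,0,0,32,0,-0.16,-0.12,-0.1,0,0,40,0,-0.2,-0.15,-0.1,0,0,48,0,-0.24,-0.18,-0.1,0,0,56,0]}}

```text
t: 0.9
eef_pos: [0.3673, 0.4082, 0.3311]
tool_rot: [-0.0, 0.59, 0.808, -0.0]
contact_force: [1.1, 1.2, -0.4]
gripper_width: 0.001
grasp_force: 0.0
```

```bash
cat >> h.py <<'E'
from scipy.spatial.transform import Rotation as Ro
def pose(o):
    w=o["tool_rot"]; return np.array(o["eef_pos"]),Ro.from_quat([w[1],w[2],w[3],w[0]])
def totool(o,P):
    p,R=pose(o); return R.inv().apply(np.asarray(P)-p).round(4)
def show(o):
    p,R=pose(o); print("t",round(o["t"],2),"p",p.round(4),"y-az",np.degrees(np.arctan2(*R.as_matrix()[[1,0],1])).round(2),"z",R.as_matrix()[:,2].round(3),"q",np.round(o["q"],2),"F",np.round(o["contact_force"],1),"M",np.round(o["torque"],2),"g",round(o["gripper_width"],3),round(o["grasp_force"],1))
E
python3 -c "
from h import *
from station import *
o=get_obs();show(o);print(totool(o,[.69,-.065,.33]))"
```

```text
t 0.9 p [0.3673 0.4082 0.3311] y-az 17.76 z [-0. -0. -1.] q [-1.21  0.19  0.3   1.75 -0.06  1.22 -0.58] F [ 1.1  1.2 -0.4] M [ 0.06 -0.05  0.05] g 0.001 0.0
[-0.5491  0.163   0.001 ]
```

Call:
{"name": "arm_command", "arguments": {"commands": [-0.045,0.013,0,0,0,8,0,-0.09,0.027,0,0,0,16,0,-0.135,0.04,0,0,0,17.8,0,-0.18,0.053,0,0,0,17.8,0,-0.225,0.067,0,0,0,17.8,0,-0.27,0.08,0,0,0,17.8,0,-0.315,0.093,0,0,0,17.8,0,-0.36,0.107,0,0,0,17.8,0]}}

```text
t: 1.7
eef_pos: [0.5805, 0.0996, 0.3311]
tool_rot: [-0.0, 0.705, 0.709, -0.0]
contact_force: [-0.0, 0.7, 0.3]
gripper_width: -0.003
grasp_force: 0.0
```

```bash
python3 -c "
from h import *
from station import *
o=get_obs();show(o);print(totool(o,[.69,-.065,.33]))"
```

```text
t 1.7 p [0.5805 0.0996 0.3311] y-az 0.31 z [-0.  0. -1.] q [-0.73  0.28  0.57  1.67 -0.16  1.24 -0.12] F [-0.   0.7  0.3] M [ 0.01  0.03 -0.02] g -0.003 0.0
[-0.1652  0.1087  0.001 ]
```

Call:
{"name": "arm_command", "arguments": {"commands": [-0.04,0.025,0,0,0,0,0,-0.08,0.05,0,0,0,0,0,-0.12,0.08,0,0,0,0,0,-0.165,0.108,0,0,0,0,0,-0.165,0.108,0,0,0,0,0]}}

```text
t: 2.2
eef_pos: [0.6895, -0.0718, 0.3302]
tool_rot: [0.002, 0.709, 0.706, -0.002]
contact_force: [-0.6, -0.6, -0.2]
gripper_width: -0.0
grasp_force: 0.0
```

```bash
python3 -c "
from h import *
from station import *
show(get_obs())
a=[]
for n in ('wrist','side'):
    c=read_camera(n);np.savez(f'pics/{n}1.npz',**c);a.append(cv2.resize(c['img'],(400,300)))
cv2.imwrite('pics/ws1.png',np.hstack(a)[...,::-1])"
```

```text
t 2.2 p [ 0.6895 -0.0718  0.3302] y-az -0.25 z [-0.001 -0.005 -1.   ] q [-0.39  0.49  0.61  1.41 -0.28  1.32  0.23] F [-0.6 -0.6 -0.2] M [-0.06  0.05  0.05] g -0.0 0.0
```

View pics/ws1.png

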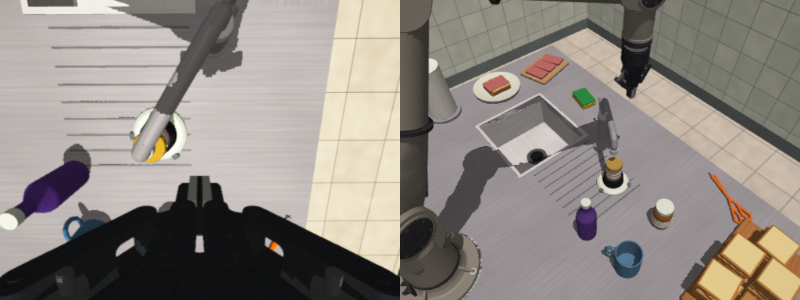

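The left half (wrist) shows the spout from (215,40) to (150,150) with the closed fingertips at (200,185), clear on the push side. The right half (side) shows the arm above, and nothing has been touched.

Call:
{"name": "arm_command", "arguments": {"commands": [0,0,0.04,0,0,0,0,0,0,0.08,0,0,0,0,0,0,0.12,0,0,0,0,0,0,0.14,0,0,0,0,0,0,0.14,0,0,0,0]}}

```text
t: 2.8
eef_pos: [0.6861, -0.0601, 0.1875]
tool_rot: [-0.003, 0.704, 0.71, -0.002]
contact_force: [-0.4, 0.3, -0.2]
gripper_width: -0.001
grasp_force: 0.0
```

```bash
python3 -c "
from h import *
from station import *
o=get_obs();show(o);C=np.array([.706,.066])
for d in range(0,121,10):
    a=np.radians(238.7-d);u=np.array([np.cos(a),np.sin(a)]);n=np.array([-u[1],u[0]])
    P=C+.13*u+.026*n;print(d,P.round(3),totool(o,[*P,.19])[:2].round(3),'out',(C+.2*u).round(3))
"
```

```text
t 2.8 p [ 0.6861 -0.0601  0.1875] y-az 0.45 z [-0.007  0.002 -1.   ] q [-0.37  0.6   0.55  1.58 -0.34  1.07  0.28] F [-0.4  0.3 -0.2] M [ 0.04 -0.02  0.01] g -0.001 0.0
0 [ 0.661 -0.059] [ 0.002 -0.026] out [ 0.602 -0.105]
10 [ 0.64  -0.049] [ 0.012 -0.046] out [ 0.574 -0.084]
20 [ 0.621 -0.036] [ 0.025 -0.065] out [ 0.55  -0.059]
30 [ 0.604 -0.019] [ 0.042 -0.081] out [ 0.531 -0.03 ]
40 [ 0.591 -0.   ] [ 0.06  -0.094] out [0.517 0.002]
50 [0.581 0.021] [ 0.082 -0.104] out [0.508 0.036]
60 [0.575 0.043] [ 0.104 -0.11 ] out [0.506 0.071]
70 [0.573 0.066] [ 0.127 -0.112] out [0.51  0.105]
80 [0.575 0.089] [ 0.15 -0.11] out [0.52  0.139]
90 [0.581 0.111] [ 0.172 -0.103] out [0.535 0.17 ]
100 [0.591 0.132] [ 0.193 -0.094] out [0.556 0.198]
110 [0.604 0.151] [ 0.212 -0.08 ] out [0.581 0.222]
120 [0.621 0.168] [ 0.228 -0.064] out [0.61  0.241]
```

Call:
{"name": "arm_command", "arguments": {"commands": [0.002,-0.026,0,0,0,0,0,0.012,-0.046,0,0,0,0,0,0.018,-0.056,0,0,0,0,0,0.025,-0.065,0,0,0,0,0,0.033,-0.073,0,0,0,0,0,0.042,-0.081,0,0,0,0,0,0.051,-0.088,0,0,0,0,0,0.06,-0.094,0,0,0,0,0]}}

```text
t: 3.6
eef_pos: [0.5941, -0.003, 0.1913]
tool_rot: [0.0, 0.705, 0.709, -0.0]
contact_force: [2.8, -2.3, -0.1]
gripper_width: -0.0
grasp_force: 1.1
```

```bash
python3 -c "
from h import *
from station import *
o=get_obs();show(o);C=np.array([.706,.066])
for d in range(40,121,10):
    a=np.radians(238.7-d);u=np.array([np.cos(a),np.sin(a)]);n=np.array([-u[1],u[0]])
    P=C+.13*u+.026*n;print(d,P.round(3),totool(o,[*P,.19])[:2].round(3),'out',(C+.2*u).round(3))
c=read_camera('top');cv2.imwrite('pics/t2.png',c['img'][100:300,80:400,::-1])
"
```

```text
t 3.6 p [ 0.5941 -0.003   0.1913] y-az 0.29 z [ 0. -0. -1.] q [-0.54  0.43  0.58  1.83 -0.28  0.97  0.16] F [ 2.8 -2.3 -0.1] M [-0.26 -0.55 -0.05] g -0.0 1.1
40 [ 0.591 -0.   ] [ 0.003 -0.003] out [0.517 0.002]
50 [0.581 0.021] [ 0.024 -0.013] out [0.508 0.036]
60 [0.575 0.043] [ 0.046 -0.018] out [0.506 0.071]
70 [0.573 0.066] [ 0.069 -0.02 ] out [0.51  0.105]
80 [0.575 0.089] [ 0.092 -0.018] out [0.52  0.139]
90 [0.581 0.111] [ 0.114 -0.012] out [0.535 0.17 ]
100 [0.591 0.132] [ 0.135 -0.002] out [0.556 0.198]
110 [0.604 0.151] [0.154 0.011] out [0.581 0.222]
120 [0.621 0.168] [0.17  0.028] out [0.61  0.241]
```

View pics/t2.png

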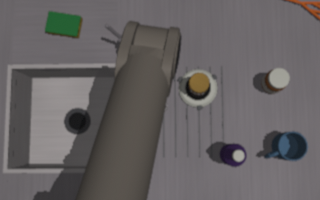

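The top crop shows the arm covering the spout, and the lid at (198,85) now uncovered. The force is about 3.6 N, so the spout is being pushed as planned. I'll continue the arc.

Call:
{"name": "arm_command", "arguments": {"commands": [0.012,-0.008,0,0,0,0,0,0.024,-0.013,0,0,0,0,0,0.035,-0.016,0,0,0,0,0,0.046,-0.018,0,0,0,0,0,0.057,-0.02,0,0,0,0,0,0.069,-0.02,0,0,0,0,0,0.08,-0.02,0,0,0,0,0,0.092,-0.018,0,0,0,0,0]}}

```text
t: 4.45
eef_pos: [0.5753, 0.089, 0.191]
tool_rot: [-0.001, 0.705, 0.709, -0.001]
contact_force: [-2.7, -2.2, 1.3]
gripper_width: -0.001
grasp_force: 1.4
```

Call:
{"name": "arm_command", "arguments": {"commands": [0.011,0.003,0,0,0,0,0,0.022,0.006,0,0,0,0,0,0.032,0.011,0,0,0,0,0,0.043,0.016,0,0,0,0,0,0.053,0.022,0,0,0,0,0,0.062,0.029,0,0,0,0,0,0.062,0.029,0,0,0,0,0]}}

```text
t: 5.15
eef_pos: [0.6063, 0.1527, 0.1914]
tool_rot: [0.0, 0.705, 0.71, 0.001]
contact_force: [0.2, -0.7, -0.6]
gripper_width: -0.005
grasp_force: 0.0
```

```bash
python3 -c "
from h import *
from station import *
o=get_obs();show(o)
"
```

```text
t 5.15 p [0.6063 0.1527 0.1914] y-az 0.41 z [ 0.002  0.001 -1.   ] q [-0.74  0.48  0.54  1.75 -0.29  0.99 -0.08] F [ 0.2 -0.7 -0.6] M [-0.02 -0.01  0.  ] g -0.005 0.0
```

Call:
{"name": "arm_command", "arguments": {"commands": [-0.03,-0.025,0,0,0,0,0,-0.06,-0.05,0,0,0,0,0,-0.1,-0.05,0,0,0,0,0,-0.14,-0.05,0,0,0,0,0,-0.18,-0.04,0,0,0,0,0.5,-0.22,-0.02,0,0,0,0,1,-0.255,-0.005,0,0,0,0,1,-0.26,-0.005,0,0,0,0,1]}}

```text
t: 5.95
eef_pos: [0.603, -0.1162, 0.1926]
tool_rot: [0.003, 0.708, 0.706, 0.0]
contact_force: [-0.0, 0.1, -0.1]
gripper_width: 0.678
grasp_force: 0.0
```

Call:
{"name": "arm_command", "arguments": {"commands": [0,0,0,0,0,0,1,0,0,0,0,0,0,1,0,0,0,0,0,0,1]}}

```text
t: 6.25
eef_pos: [0.6011, -0.1077, 0.1913]
tool_rot: [-0.0, 0.705, 0.71, 0.0]
contact_force: [-0.2, -0.3, -0.8]
gripper_width: 1.001
grasp_force: 0.0
```

```bash
python3 -c "
from h import *
from station import *
o=get_obs();show(o)
a=[]
for n in ('wrist','top','side'):
    c=read_camera(n);np.savez(f'pics/{n}3.npz',**c);a.append(cv2.resize(c['img'],(400,300)))
    m=cv2.inRange(cv2.cvtColor(c['img'],cv2.COLOR_RGB2HSV),(14,120,60),(28,255,255))
    for k in cv2.findContours(m,0,1)[0]:
        if cv2.contourArea(k)>60: print(n,cv2.boundingRect(k),cv2.contourArea(k))
    if n=='wrist': print(c['pose'].round(3).tolist(),proj(c,[.601,-.107,.11]),proj(c,[.601,-.107,.092]))
print(proj(load('side3'),[.581,.222,.15]))
cv2.imwrite('pics/w3.png',np.vstack([np.hstack(a[:2]),np.hstack([a[2],a[2]*0])])[...,::-1])"
```

```text
t 6.25 p [ 0.6011 -0.1077  0.1913] y-az 0.42 z [ 0.     0.001 -1.   ] q [-0.37  0.46  0.6   1.79 -0.31  0.99  0.36] F [-0.2 -0.3 -0.8] M [ 0.02  0.   -0.08] g 1.001 0.0
wrist (225, 155, 67, 68) 3471.0
[[1.0, 0.007, 0.002, 0.6], [0.007, -0.963, -0.27, -0.04], [-0.0, 0.27, -0.963, 0.335], [0.0, 0.0, 0.0, 1.0]] [255.36226019 194.81729477] [255.34340113 189.03041446]
top (43, 192, 6, 31) 62.0
top (416, 107, 93, 115) 5168.5
side (368, 288, 144, 96) 6089.5
side (264, 201, 21, 20) 301.5
side (224, 127, 26, 13) 69.0
side (115, 107, 26, 16) 105.5
side (179, 78, 36, 30) 202.0
[191.70758191 135.73320319]
```

View pics/w3.png

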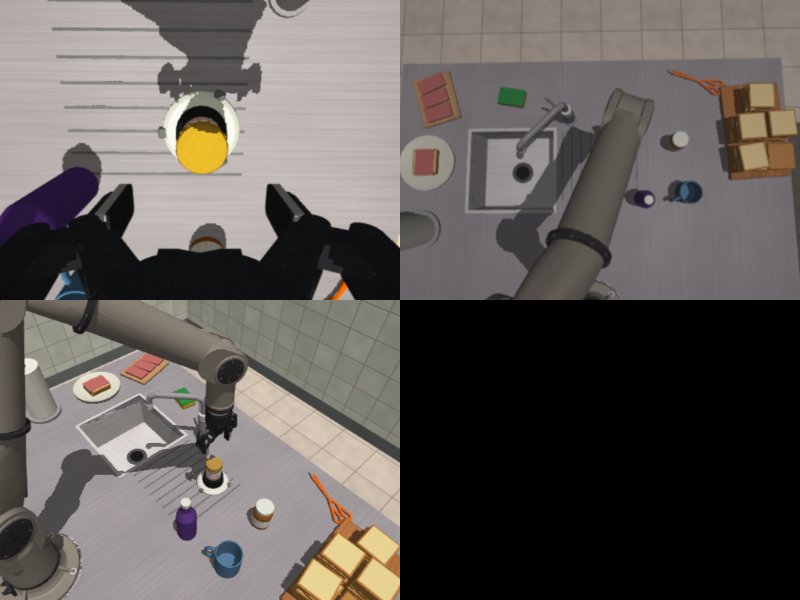

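Top-left (wrist): the lid disc is at about (202,149), centred between the open fingers. Top-right (top view): the spout now points over the bowl with its outlet at (520,152), and the bystanders are unmoved. The lid measures (0.603, -0.105), so I correct by 2–3 mm and descend.

Call:
{"name": "arm_command", "arguments": {"commands": [0.0025,0.002,0.03,0,0,0,1,0.0025,0.002,0.06,0,0,0,1,0.0025,0.002,0.08,0,0,0,1,0.0025,0.002,0.1,0,0,0,1,0.0025,0.002,0.112,0,0,0,1,0.0025,0.002,0.116,0,0,0,1,0.0025,0.002,0.116,0,0,0,1]}}

```text
t: 7.1
eef_pos: [0.603, -0.107, 0.0753]
tool_rot: [-0.0, 0.705, 0.709, -0.0]
contact_force: [0.4, 0.1, -0.6]
gripper_width: 0.992
grasp_force: 0.0
```

```bash
python3 -c "
from h import *
from station import *
o=get_obs();show(o)
c=read_camera('wrist');np.savez('pics/wrist4.npz',**c);a=c['img']
s=read_camera('side');b=cv2.resize(s['img'][130:250,200:360],(512,384),interpolation=2)
m=cv2.inRange(cv2.cvtColor(a,cv2.COLOR_RGB2HSV),(14,120,60),(28,255,255))
print(cv2.boundingRect(m),proj(c,[.603,-.105,.11]))
cv2.imwrite('pics/w4.png',cv2.resize(np.hstack([a,b]),(800,300))[...,::-1])"
```

```text
t 7.1 p [ 0.603  -0.107   0.0753] y-az 0.3 z [-0.  0. -1.] q [-0.3   0.61  0.51  1.86 -0.41  0.78  0.44] F [ 0.4  0.1 -0.6] M [-0.01  0.03  0.01] g 0.992 0.0
(193, 193, 129, 128) [255.79192865 268.78896524]
```

View pics/w4.png

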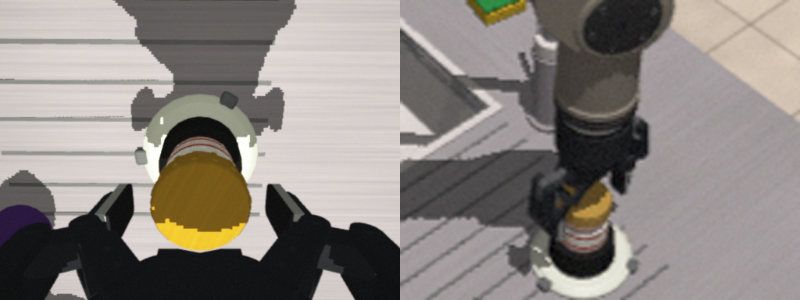

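The wrist view (left) shows the lid between the open fingers, edges at about (152,200) and (250,200). The side view shows the fingers straddling the lid with nothing touched. I'll check the along-pad offset.

```bash
python3 -c "
from h import *
for n,ob in(('wrist3',(225,155,67,68)),('wrist4',(193,193,129,128))):
    c=load(n);print(n,'obs L/R/bot',ob[0],ob[0]+ob[2],ob[1]+ob[3])
    for y in(-.100,-.103,-.105,-.107):
        a=np.linspace(0,6.28,200);q=np.array([proj(c,[.603+.028*np.cos(k),y+.028*np.sin(k),.11]) for k in a])
        print(y,q[:,0].min().round(1),q[:,0].max().round(1),q[:,1].max().round(1))
print(proj(load('wrist4'),[.603,-.107,.0753]))
"
```

```text
wrist3 obs L/R/bot 225 292 223
-0.1 223.7 292.1 218.6
-0.103 223.8 291.9 221.9
-0.105 223.8 291.8 224.1
-0.107 223.9 291.7 226.3
wrist4 obs L/R/bot 193 322 321
-0.1 190.1 321.6 313.8
-0.103 190.5 321.1 319.4
-0.105 190.8 320.8 323.0
-0.107 191.0 320.5 326.7
[255.64964703 238.19275263]
```

Call:
{"name": "arm_command", "arguments": {"commands": [0.003,0.0005,0,0,0,0,1,0.003,0.0005,0,0,0,0,0.5,0.003,0.0005,0,0,0,0,0.5,0.003,0.0005,0,0,0,0,0,0.003,0.0005,0,0,0,0,0,0.003,0.0005,0,0,0,0,0,0.003,0.0005,0,0,0,0,0,0.003,0.0005,0,0,0,0,0], "force": 70}}

```text
t: 8.0
eef_pos: [0.604, -0.1042, 0.0761]
tool_rot: [0.0, 0.705, 0.709, 0.0]
contact_force: [-0.6, 1.3, 4.6]
gripper_width: 0.641
grasp_force: 72.7
```

```bash
python3 -c "
from h import *
from station import *
o=get_obs();show(o)
c=read_camera('wrist');np.savez('pics/wrist5.npz',**c);a=c['img']
s=read_camera('side');b=cv2.resize(s['img'][160:240,220:326],(512,384),interpolation=2)
cv2.imwrite('pics/w5.png',cv2.resize(np.hstack([a,b]),(800,300))[...,::-1])"
```

```text
t 8.0 p [ 0.604  -0.1042  0.0761] y-az 0.28 z [ 0.001  0.    -1.   ] q [-0.3   0.61  0.51  1.86 -0.41  0.78  0.43] F [-0.6  1.3  4.6] M [0.13 0.31 0.02] g 0.641 72.7
```

View pics/w5.png

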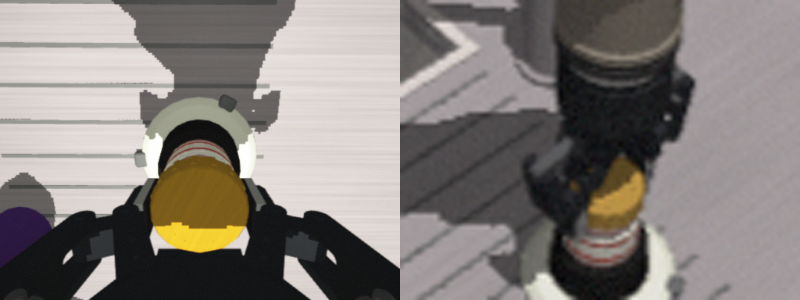

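The grip holds the lid between both pads, with the pads at the lid's edges (155,195) and (250,195) in the wrist view. The force is 73 N and the width 0.64, as expected. Now I turn anticlockwise.

Call:
{"name": "arm_command", "arguments": {"commands": [0,0,0,0,0,-4,0,0,0,0,0,0,-8,0,0,0,0,0,0,-12,0,0,0,0,0,0,-16,0,0,0,0,0,0,-20,0,0,0,0,0,0,-24,0,0,0,0,0,0,-28,0,0,0,0,0,0,-32,0]}}

```text
t: 8.9
eef_pos: [0.6054, -0.1044, 0.0772]
tool_rot: [0.002, 0.482, 0.876, 0.001]
contact_force: [0.4, 1.4, 11.2]
gripper_width: 0.64
grasp_force: 73.4
```

```bash
python3 -c "
from h import *
from station import *
o=get_obs();show(o)"
```

```text
t 8.9 p [ 0.6054 -0.1044  0.0772] y-az 32.39 z [ 0.004  0.    -1.   ] q [-0.2   0.58  0.36  1.85 -0.29  0.76  0.89] F [ 0.4  1.4 11.2] M [ 0.21 -0.   -0.21] g 0.64 73.4
```

Call:
{"name": "arm_command", "arguments": {"commands": [0,0,0,0,0,-4,0,0,0,0,0,0,-8,0,0,0,0,0,0,-12,0,0,0,0,0,0,-16,0,0,0,0,0,0,-20,0,0,0,0,0,0,-24,0,0,0,0,0,0,-28,0,0,0,0,0,0,-29,0]}}

```text
t: 9.7
eef_pos: [0.6059, -0.1042, 0.0774]
tool_rot: [0.002, 0.247, 0.969, 0.001]
contact_force: [0.8, 1.2, 10.3]
gripper_width: 0.642
grasp_force: 73.4
```

```bash
python3 -c "
from h import *
from station import *
o=get_obs();show(o)"
```

```text
t 9.7 p [ 0.6059 -0.1042  0.0774] y-az 61.38 z [ 0.005  0.    -1.   ] q [-0.1   0.56  0.23  1.84 -0.18  0.75  1.3 ] F [ 0.8  1.2 10.3] M [ 0.22 -0.05 -0.13] g 0.642 73.4
```

Call:
{"name": "arm_command", "arguments": {"commands": [0,0,-0.001,0,0,0,0,0,0,-0.0015,0,0,0,0,0,0,-0.0015,0,0,0,0]}}

```text
t: 10.0
eef_pos: [0.6047, -0.1042, 0.0776]
tool_rot: [0.001, 0.248, 0.969, 0.0]
contact_force: [2.8, 0.6, 6.8]
gripper_width: 0.643
grasp_force: 73.4
```

Call:
{"name": "arm_command", "arguments": {"commands": [0,0,-0.001,0,0,0,0,0,0,-0.0015,0,0,0,0,0,0,-0.0015,0,0,0,0]}}

```text
t: 10.3
eef_pos: [0.6029, -0.1042, 0.0778]
tool_rot: [-0.001, 0.248, 0.969, -0.0]
contact_force: [0.8, 0.4, 1.3]
gripper_width: 0.644
grasp_force: 73.5
```

Call:
{"name": "arm_command", "arguments": {"commands": [0,0,-0.0005,0,0,0,0,0,0,-0.001,0,0,0,0,0,0,-0.001,0,0,0,0]}}

```text
t: 10.6
eef_pos: [0.603, -0.1042, 0.079]
tool_rot: [-0.001, 0.248, 0.969, -0.0]
contact_force: [0.8, -0.1, -0.3]
gripper_width: 0.641
grasp_force: 73.7
```

Call:
{"name": "arm_command", "arguments": {"commands": [0,0,-0.001,0,0,0,0,0,0,-0.002,0,0,0,0,0,0,-0.003,0,0,0,0]}}

```text
t: 10.9
eef_pos: [0.6034, -0.1043, 0.0824]
tool_rot: [-0.0, 0.248, 0.969, -0.0]
contact_force: [-0.0, 0.7, 0.5]
gripper_width: 0.64
grasp_force: 73.6
```

Call:
{"name": "arm_command", "arguments": {"commands": [0,0,-0.004,0,0,0,0,0,0,-0.008,0,0,0,0,0,0,-0.012,0,0,0,0,0,0,-0.016,0,0,0,0,0,0,-0.021,0,0,0,0,0,0,-0.026,0,0,0,0,0,0,-0.031,0,0,0,0,0,0,-0.031,0,0,0,0]}}

```text
t: 11.7
eef_pos: [0.6041, -0.1043, 0.1142]
tool_rot: [0.001, 0.248, 0.969, 0.0]
contact_force: [0.5, 0.6, 0.0]
gripper_width: 0.642
grasp_force: 73.6
```

```bash
python3 -c "
from h import *
from station import *
o=get_obs();show(o)
c=read_camera('wrist');np.savez('pics/wrist6.npz',**c);a=c['img']
s=read_camera('side');np.savez('pics/side6.npz',**s);b=cv2.resize(s['img'][150:240,220:340],(512,384),interpolation=2)
print('rim/lidlow proj',proj(s,[.603,-.104,.106]),proj(s,[.603,-.104,.128]))
t=read_camera('top')['img']
cv2.imwrite('pics/w6.png',np.vstack([cv2.resize(np.hstack([a,b]),(800,300)),cv2.resize(np.hstack([t,s['img']]),(800,300))])[...,::-1])"
```

```text
t 11.7 p [ 0.6041 -0.1043  0.1142] y-az 61.28 z [ 0.001 -0.    -1.   ] q [-0.12  0.51  0.25  1.82 -0.16  0.82  1.28] F [0.5 0.6 0. ] M [-0.03  0.05  0.02] g 0.642 73.6
rim/lidlow proj [273.11081029 209.21291412] [273.49243786 204.07209736]
```

View pics/w6.png

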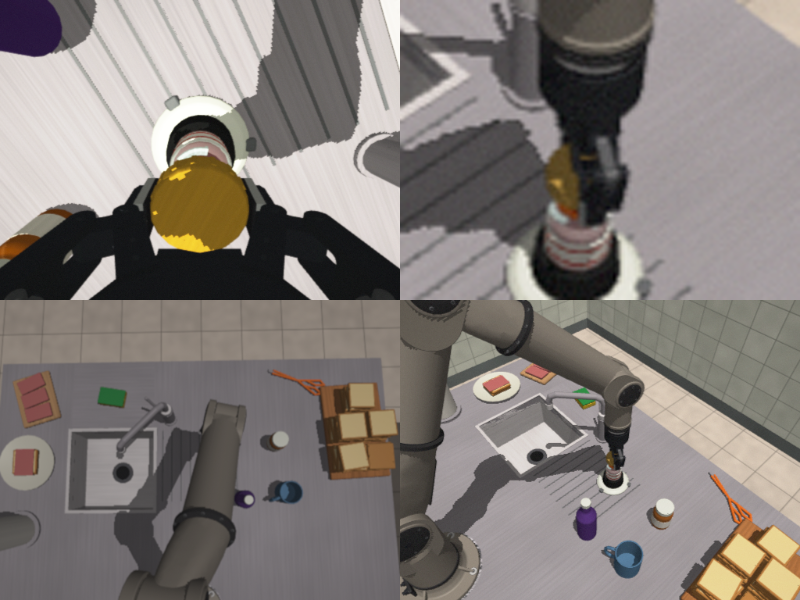

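The lid is held level in the gripper at wrist (200,203), and the orange rubber ring on the open jar shows beneath it at (567,212). The jar is still in its holder, and the spout's outlet is over the bowl at (120,452) in the top view. Mug, honey and soap are unmoved. The gap to the rim is about 24 mm, so I hand in.

```bash
python3 -c "
from station import *
print(hand_in())"
```

```text
the job is handed in; nothing more can be done
None
```

I swung the spout over the bowl, unscrewed the lid about 61° anticlockwise and lifted it straight up; I handed the job in at about 12 s with the lid held level, about 24 mm above the rim.

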